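File a paint sample panel in the lever-arch stand

TASK

Lift the red lever of the sample file all the way up so that the rings swing open, slide the blue sample panel along its channel right up to the stop under the open rings, then press the lever fully down so that the rings close through the panel's holes and keep it. Leave the lamp over the board and the things standing round the file alone.

Things in the scene. Friction and masses are not known exactly. Their poses are not given: they have to be found in the camera images.
- file: Fixed sample file; base 200 x 325 mm, about 130 mm tall. Origin on the table, 200 mm from the base's right (-y) and 125 mm from its left end. x points away from the robot, y left, z up (at yaw 0). Its grey board slopes 25 degrees, rising away from the robot: up-slope = file (0.906, 0, 0.423), square to the board ('out') = file (-0.423, 0, 0.906).
- stop (a point): Point on the board's face at the middle of the stop's edge. The stop is the edge of an 8 mm steel plate that carries rings and lever. The channel runs from it to file -y for 230 mm between a lower ledge (16 mm tall) and an upper rail (12 mm tall), 116 mm apart, centred here. The board ends 95 mm to file +y of this point. Axes as the file's.
- lamp: Fixed tube lamp, 32 mm thick at most, along file y from -0.235 to +0.275 m over lever grip and panel lip; axis at file x -0.024, z 0.345 m; thin arms carry it from behind the board. Origin as the file's. An upright gripper over the grip or lip would hit it; one square to the board (wrist leaning 25 degrees back towards the robot) passes in front of it.
- lever (a joint): Lever angle, rad: 0 = down, rings closed (start); 1.13 = fully up, rings open. The pivot is stiff: the lever stays where it is left and takes about 2 to 3 N at the grip to move.
- rings (a joint): Angle of the two rings, rad, equal to the lever's: 0 = closed, 1.13 = open. Two curved 6 mm steel prongs, 70 mm apart up the slope, that come down into the channel 15 mm before the stop; open, their tips stand about 40 mm above the board.
- lever_grip (a point): Centre of the lever's red grip bar: 14 mm thick, 46 mm long, along the up-slope direction, the end of an open wire loop 53 mm wide inside and about 100 mm long, so a finger fits into the loop. Lever down, it is 110 mm to file +y of lever_pivot and 16 mm further out, with only the table 100 mm below. Rising, it moves out from the board and then towards file -y, radius 111 mm.
- lever_pivot (a point): Fixed point on the lever's pivot axis, level with the middle of the grip; the axis runs in the up-slope direction. It is 14 mm out from the board's face. Axes as the file's.
- panel_center (a point): Centre of the loose sample panel (in mid thickness): white plate 112 mm up-slope, 120 mm across, 5 mm thick, 0.15 kg, blue face, two holes 14 x 16 mm near its left (+y) edge. It lies flat on the board in the channel, on the lower ledge, 45 to 90 mm short of home at the start. Axes: x up-slope, y towards the stop, z out from the board.
- panel_lip (a point): Centre of the panel's upright white lip at its right (-y) end: 70 mm long up-slope, 9 mm thick along y, its top 38 mm above the board; this point is 22 mm above the board and 55.5 mm to -y of the panel's centre. It can be pushed or pinched.
- home (a point): Fixed point on the file: where the panel's centre lies when it is fully home, left edge against the stop. Axes as the file's.
- navy_tin: Loose dark blue paint tin, 72 mm across, 100 mm tall, left or right of the file; origin under its centre. Leave alone.
- red_bottle: Loose white and yellow bottle with a red cap, 49 mm across, 111 mm tall, right of the file, towards the back; origin under its centre. Leave alone.
- tape: Loose roll of blue tape, 92 mm across, 18 mm tall, in front of the file; origin under its centre. Leave alone.
- yellow_tin: Loose yellow and black tin, 64 mm across, 75 mm tall, left or right of the file; origin under its centre. Leave alone.
- block: Loose dark sanding block, 64 x 118 mm, 31 mm tall, in front of the file; origin under its centre. Leave alone.

How it is judged:
By the outcome, as a careful person would: the job done as asked, in the order asked, and still so for the second after the job is handed in, with the robot touching nothing.
It also fails if it takes over 72 s, if anything falls off the work surface, if the arm or the gripper's body presses on something with over 40 N, if the wrist force passes 120 N, or if a joint passes its speed limit or range.

ROBOT

A 6-joint arm with a two-finger parallel gripper is mounted at the origin on a cart in front of the work surface, level with it; the furniture and walls round the work are solid. World frame = base frame: x ahead of the robot, y to its left, z up, the work surface at z = 0. Lengths are in m, angles in rad, forces in N, time in s.
With the tool pointing down it reaches from about 0.3 to 0.775 m from the base axis. Payload 14.6 kg.
Tool frame: the origin (TCP) lies midway between the tips of the shut fingers; the grasp point (between the pads) lies 19 mm behind it (ctrl.pinch_z is the distance from the TCP to the grasp point, in m); z points along the fingers, y is the line along which they close (so a half turn about z gives the same grasp; the last joint's range is limited). The gripper opens to 94 mm and grips with 3 to 60 N. Pads are 16 mm wide; open, the fingers measure 119 mm over their backs; the gripper's body (75 mm by 177 mm) begins 78 mm behind the grasp point.
Start: joints at [1.243, 0.3, 1.521, -0, 1.321, -0.067], TCP at [0.142, 0.531, 0.205] pointing down, gripper open.
Joint ranges: [-3.03, 3.03], [-0.79, 2.21], [0.23, 2.52], [-1.04, 4.18], [0, 3.07], [-2.55, 2.55]. Speed limits (rad/s): [2.22, 2.22, 2.57, 3.14, 3.14, 3.14].

INTERFACE

Orientations are given as [roll, pitch, yaw] about the fixed x, y, z axes, in that order (R = Rz(yaw) Ry(pitch) Rx(roll)).
In Python, from station import ctrl gives the robot as it stands.
- The arm moves only by the tool jog_arm, never from a script. Its argument "motion" is a list of rows, each a list of 7 numbers: the shift along the tool's x, y, z in m, then the turn, a rotation vector about the tool's x, y, z in rad, then the opening, from -1 (shut) to 1 (fully open). In form: [[tx, ty, tz, rx, ry, rz, gripper], ...]. A call has 1 to 5 rows; each row shifts and turns the commanded pose from where the row before left it, along the tool's axes as they then stand; what a row does not reach is not made up. A row lasts 1/10 s, in which the tool goes at most 50 mm and 8.59 degrees, less where a joint would pass 70% of its speed; a pose out of reach is approached as far as the arm can. A call is refused whole if a number of a shift passes 0.05 or a number of a turn 0.15, either way. A call with a gripper value outside its range is refused whole. The fingers move at their own pace and stop on an object; "squeeze" is the grip in N (left out, the last holds). Time passes only in rows, so rows that do not move let the fingers close. It gives the time, the measured TCP pose, the force, the opening and the grip force at its end, in the units of the state.
- ctrl.get_obs(): the state, without advancing time (a new reading comes with each control period).
- ctrl.camera(name): name is "scene" or "top"; returns the picture (400x640x3 uint8, red, green, blue); there is no depth.
- ctrl.camera_model(name): a dict with "intrinsics" (3x3 intrinsics, pixels), "rvec" (rotation vector, rad) and "tvec" (3), from world to camera coordinates, as OpenCV has them. Camera axes: x right, y down, z forward; pixel columns grow to the right and rows downward; lengths in m; the calibration is good to about 2 mm. A picture is of the moment at which its call begins. camera_model takes no time and is no camera call.
- ctrl.hand_in(): hands the job in; it is judged then, once.
The state is a dict: "time_s": time; "qpos": joint angles; "joint_vel": joint speeds; "tau": joint torques, N m; "ee_pos": TCP position; "eef_rot": TCP orientation; "force": force on the tool from outside, world axes, zero at the start; "moment": the same for the moment, N m; "grip_width": finger opening in m; "grip_force": force on a finger pad.
Only numpy, scipy, OpenCV 4.12 (cv2) and the standard library are available. Lean on these libraries where they do the work, as an engineer would, in place of code of your own. Each camera call takes 0.05 s, during which the arm holds its last target. There are 200 camera calls.

## Working session

There is one attempt and no reset: what is moved stays moved. The work goes in short steps, Python scripts to look and compute and a tool call to move; the robot and the scene stay as the last step left them, time stands still between calls to the robot, and variables do not carry over. Pictures are saved under pics/ and viewed, at most 10 in all, crops included, and the job is handed in when it is done.

Besides the shell and the picture viewer there is one more tool, called as name([rows], argument=value, ...), one row to a line, values as JSON. jog_arm: Moves the arm, as the interface text tells. Its arguments: {"type":"object","properties":{"motion":{"type":"array"},"squeeze":{"type":"number"}},"required":["motion"]}

```bash
mkdir -p pics; ls
python3 - <<'E'
from station import ctrl
import cv2,numpy as np
for n in("scene","top"):
    im=ctrl.camera(n); cv2.imwrite(f"pics/{n}0.png",im[...,::-1]); m=ctrl.camera_model(n)
    R=cv2.Rodrigues(np.array(m["rvec"]))[0]; print(n,np.round(m["intrinsics"],1).tolist(),(-R.T@np.array(m["tvec"]).ravel()).round(3),R.round(2).tolist())
print(ctrl.get_obs(),ctrl.pinch_z)
E
```

```text
pics
scene [[503.6, 0.0, 321.6], [0.0, 503.6, 201.4], [0.0, 0.0, 1.0]] [ 0.027 -0.638  1.047] [[0.79, -0.61, 0.01], [-0.45, -0.59, -0.67], [0.41, 0.52, -0.75]]
top [[441.5, 0.0, 323.2], [0.0, 441.5, 194.9], [0.0, 0.0, 1.0]] [0.243 0.039 1.44 ] [[-0.04, -1.0, -0.01], [-0.97, 0.04, -0.25], [0.25, -0.0, -0.97]]
{'time_s': 0.1, 'qpos': array([ 1.24337183e+00,  3.00396172e-01,  1.52147997e+00, -1.34428248e-08,
        1.32072929e+00, -6.65744755e-02]), 'joint_vel': array([ 0.00051339, -0.00155728, -0.00186054, -0.00024532, -0.00241942,
        0.0001853 ]), 'tau': array([ 9.25100721e-04, -5.32650268e+01, -3.53284943e+01,  7.10027735e-02,
        2.35304347e-02, -8.11878454e-05]), 'ee_pos': array([0.14176205, 0.53118123, 0.20497021]), 'eef_rot': array([-3.14058211e+00, -6.73626833e-05,  2.88074260e+00]), 'force': array([-0.40899956,  0.01353767,  0.46106355]), 'moment': array([ 0.04596697, -0.00823609, -0.02313257]), 'grip_force': 0.0, 'grip_width': 0.09376311525403346} 0.0188
```

View pics/scene0.png

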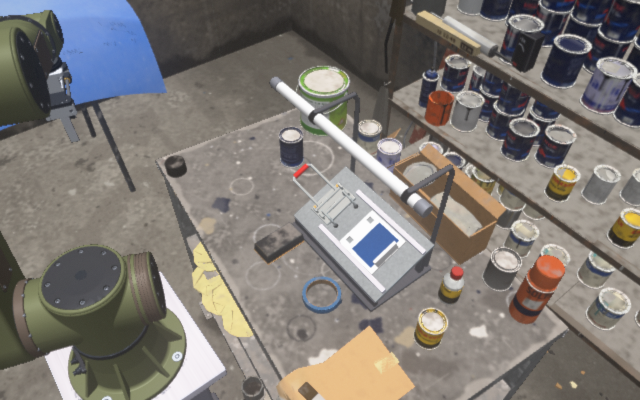

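View pics/top0.png

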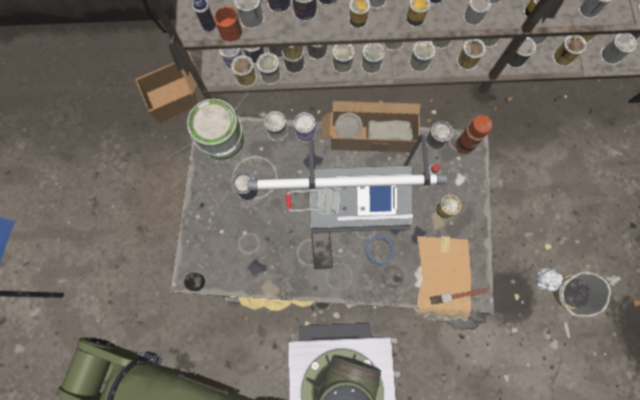

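Scene view: red grip at about (302,171), blue panel face (378,243), lamp from (277,84) to (422,207). Top view: grip (289,201), blue (381,198), lamp (250,184) to (438,180). I'll zoom in next.

Run:
```python
import cv2
s=cv2.imread("pics/scene0.png")[150:310,270:450]; t=cv2.imread("pics/top0.png")[160:240,280:450]
cv2.imwrite("pics/sc.png",cv2.resize(s,(720,592)[:1]+(640,),interpolation=2)[:600]); cv2.imwrite("pics/tc.png",cv2.resize(t,None,fx=4.7,fy=4.7,interpolation=2))
```

```text
(no output)
```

View pics/sc.png

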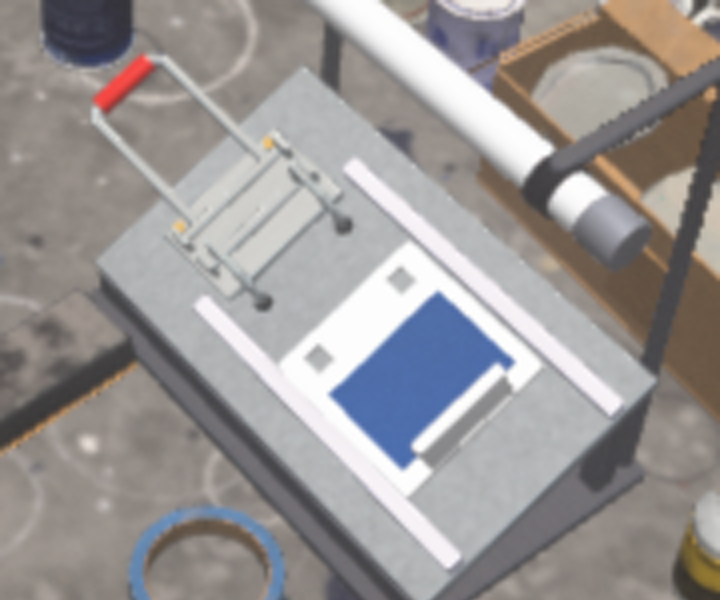

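View pics/tc.png

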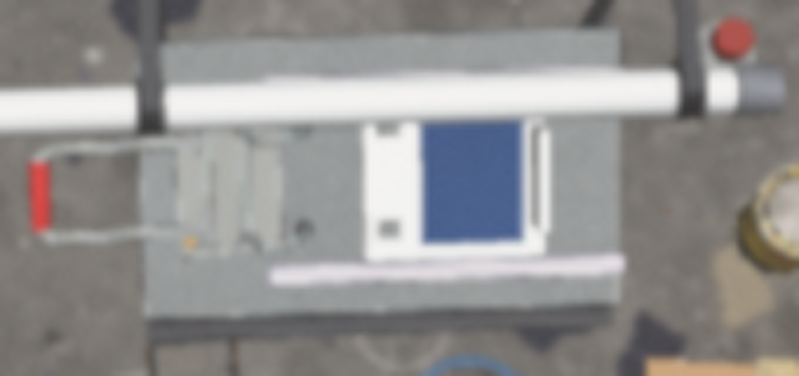

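Scene crop (x/4+270, y/4+150): board corners (305,68), (98,262), (655,380) and about (420,600); grip (125,82). Top crop (/4.7 +280,160): corners (160,40), (145,318), (617,30), (617,303); panel left edge x≈365, lip at x≈540. Next I triangulate these.

```bash
cat > h.py <<'E'
import cv2,numpy as np
from station import ctrl
def cam(n):
    m=ctrl.camera_model(n); K=np.array(m["intrinsics"]); R=cv2.Rodrigues(np.array(m["rvec"]))[0]; t=np.array(m["tvec"]).reshape(3,1)
    return K@np.hstack([R,t]),K,R,(-R.T@t).ravel()
C={n:cam(n) for n in("scene","top")}
def tri(s,t):
    X=cv2.triangulatePoints(C["scene"][0],C["top"][0],np.array(s,float).reshape(2,1),np.array(t,float).reshape(2,1)); X=(X[:3]/X[3]).ravel()
    e=[np.linalg.norm(proj(n,X)-p) for n,p in(("scene",s),("top",t))]; return X,max(e)
def proj(n,X):
    p=C[n][0]@np.append(X,1); return p[:2]/p[2]
def cast(n,uv,p0,nrm):
    P,K,R,c=C[n]; d=R.T@np.linalg.solve(K,np.append(uv,1)); return c+d*((p0-c)@nrm)/(d@nrm)
def S(u,v): return np.array([270+(u+.5)/4-.5,150+(v+.5)/4-.5])
def T(u,v): return np.array([280+(u+.5)/4.7-.5,160+(v+.5)/4.7-.5])
def mask(n,im,f):
    im=im.astype(int); r,g,b=im[...,0],im[...,1],im[...,2]
    return ((r>140)&(g<90)&(b<90)) if f=="red" else ((b>120)&(r<100)&(b-r>50))
E
python3 - <<'E'
from h import *
Q={}
for k,s,t in[("UL",S(305,68),T(160,40)),("LL",S(98,262),T(145,318)),("UR",S(655,380),T(617,30)),("LR",S(420,603),T(617,303)),
 ("ledgeL",S(205,298),T(272,272)),("ledgeR",S(458,558),T(624,262)),("panLLow",S(281,362),T(366,258)),("holeL",S(319,358),T(390,230)),("panLowR",S(408,495),T(528,255)),("lampend",S(622,238),T(780,90)) ]:
    X,e=tri(s,t); Q[k]=X; print(k,X.round(4),round(e,2))
for n in("scene","top"):
    im=cv2.imread(f"pics/{n}0.png")[...,::-1]
    for f,box in(("red",(280,160,315,215)),("blue",(345,160,410,280))):
        m=np.zeros(im.shape[:2],bool); x0,y0,x1,y1=box; m[y0:y1,x0:x1]=mask(n,im,f)[y0:y1,x0:x1]
        if n=="top" and f=="blue": m[230:]=0
        m=m.astype(np.uint8); k,l,st,ce=cv2.connectedComponentsWithStats(m); i=1+np.argmax(st[1:,4]); 
        r=cv2.minAreaRect(np.argwhere(l==i)[:,::-1].astype(np.float32)); print(n,f,st[i],ce[i].round(2),np.round(cv2.boxPoints(r),1).tolist()); Q[n+f]=ce[i]
print("grip",tri(Q["scenered"],Q["topred"]))
print([np.linalg.norm(Q[a]-Q[b]).round(4) for a,b in(("UL","LL"),("UL","UR"),("LL","LR"),("UR","LR"))])
E
```

```text
UL [0.6636 0.0607 0.1322] 1.29
LL [0.5009 0.077  0.0357] 0.56
UR [ 0.6677 -0.2471  0.1163] 0.29
LR [ 0.4961 -0.2456  0.0421] 0.33
ledgeL [ 0.5225 -0.0103  0.0677] 0.4
ledgeR [ 0.5194 -0.2475  0.0694] 0.5
panLLow [ 0.5312 -0.0748  0.0619] 0.56
holeL [ 0.5477 -0.0913  0.0702] 0.42
panLowR [ 0.534  -0.1882  0.0477] 1.4
lampend [ 0.5526 -0.2808  0.3532] 0.19
scene red [294 164  14  14  71] [300.42 170.66] [[293.5, 174.5], [304.5, 163.5], [307.5, 166.5], [296.5, 177.5]]
scene blue [353 224  45  42 834] [373.71 243.64] [[352.6000061035156, 248.3000030517578], [379.79998779296875, 222.10000610351562], [397.0, 240.0], [369.70001220703125, 266.20001220703125]]
top red [286 196   5  12  48] [288.  201.5] [[285.20001220703125, 196.10000610351562], [288.8999938964844, 195.5], [290.79998779296875, 206.89999389648438], [287.1000061035156, 207.5]]
top blue [370 187  20  24 457] [379.82 198.31] [[370.0, 187.0], [389.0, 187.0], [389.0, 210.0], [370.0, 210.0]]
grip (array([0.57151446, 0.14239528, 0.10624079]), np.float64(0.39009847393655545))
[np.float64(0.1898), np.float64(0.3083), np.float64(0.3227), np.float64(0.1869)]
```

```bash
cat > fit.py <<'E'
from h import *
from scipy.optimize import least_squares
def B(p,s,y,o): # file-frame board point
    return np.array([p[3]+s*.9063-o*.4226,y,p[4]+s*.4226+o*.9063])
def W(p,X):
    c,s=np.cos(p[2]),np.sin(p[2]); return np.array([p[0]+c*X[0]-s*X[1],p[1]+s*X[0]+c*X[1],X[2]])
# p: x,y,yaw, xl,zl, L, sc, d, gy
obs=[]
def a(n,uv,f): obs.append((n,np.array(uv),f))
for f,s,t in [(lambda p:B(p,p[5],.125,0),S(305,68),T(160,40)),(lambda p:B(p,0,.125,0),S(98,262),T(145,318)),(lambda p:B(p,p[5],-.2,0),S(655,380),T(617,30)),(lambda p:B(p,0,-.2,0),S(420,603),T(617,303)),
 (lambda p:B(p,p[6]-.058,.03-p[7],.005),S(281,362),T(366,258)),(lambda p:B(p,p[6]+.054,.03-p[7],.005),S(410,243),None),(lambda p:B(p,p[6]-.058,-.09-p[7],.005),S(408,495),T(543,250)),(lambda p:B(p,p[6]+.054,-.09-p[7],.005),S(541,365),None),
 (lambda p:B(p,p[6],p[8],.030),(300.42,170.66),(288,201.5)),(lambda p:np.array([-.024,-.235,.345]),S(622,238),T(782,90)),(lambda p:np.array([-.024,.275,.345]),(277,84),None)]:
    a("scene",s,f)
    if t is not None:a("top",t,f)
res=lambda p:np.concatenate([proj(n,W(p,f(p)))-uv for n,uv,f in obs])
r=least_squares(res,[.577,-.046,0,-.08,.037,.19,.1,.06,.19],loss="soft_l1",x_scale=.01)
p=r.x
if __name__=="__main__":
    print(p.round(4)); print(res(p).reshape(-1,2).round(1).tolist())
    for k,X in(("stop",B(p,p[6],.03,0)),("home",B(p,p[6],-.03,.0025)),("panel",B(p,p[6]-.002,-.03-p[7],.0025)),("lip",B(p,p[6]-.002,-.0855-p[7],.022)),("grip",B(p,p[6],p[8],.03)),("pivot",B(p,p[6],p[8]-.11,.014)),("lampR",np.array([-.024,-.235,.345])),("lampL",np.array([-.024,.275,.345]))): print(k,W(p,X).round(4))
E
python3 fit.py
```

```text
[ 0.5828 -0.048  -0.012  -0.0834  0.0372  0.1884  0.0958  0.0568  0.1913]
[[-0.5, -0.7], [-5.3, 0.4], [-0.7, -0.4], [-0.1, -0.6], [0.4, 0.5], [0.8, -0.4], [0.2, 1.4], [0.2, -0.3], [-0.7, 1.0], [-0.1, -0.3], [-0.1, -0.4], [-0.6, 0.6], [-0.2, 0.3], [0.6, 0.2], [0.8, -0.5], [-0.2, -1.6], [1.5, 2.6], [-0.8, -0.2], [-3.3, -3.2]]
stop [ 0.5867 -0.018   0.0777]
home [ 0.5849 -0.078   0.08  ]
panel [ 0.5824 -0.1347  0.0791]
lip [ 0.5735 -0.1901  0.0968]
grip [0.5759 0.1434 0.1049]
pivot [0.5814 0.0333 0.0904]
lampR [ 0.556  -0.2827  0.345 ]
lampL [0.5621 0.2273 0.345 ]
```

The fit is consistent: board angle, sizes and heights all match. Planning the approach.

```bash
cat >> h.py <<'E'
from scipy.spatial.transform import Rotation as Ro
YAW=-.012
U=np.array([.9063*np.cos(YAW),.9063*np.sin(YAW),.4226]); Y=np.array([-np.sin(YAW),np.cos(YAW),0]); O=np.cross(U,Y)
R0=Ro.from_matrix(np.c_[-U,Y,-O])       # square to the board
def now():
    o=ctrl.get_obs(); return o,np.array(o["ee_pos"]),Ro.from_euler("xyz",o["eef_rot"])
def b(X): # world->(upslope,y,out) from stop
    d=np.array(X)-np.array([.5857,-.018,.0777]); return np.array([d@U,d@Y,d@O])
E
python3 - <<'E'
from h import *
o,p,R=now(); print("turn",(R.inv()*R0).as_rotvec().round(4))
g=np.array([.574,.143,.105])
for q in(np.array([.40,.25,.27]),g+O*.10,g-O*.018):
    print("shift",R0.inv().apply(q-p).round(4),q); p=q
E
```

```text
turn [-0.0553 -0.4342 -0.2447]
shift [-0.2646 -0.2781  0.0516] [0.4  0.25 0.27]
shift [-0.0891 -0.1049  0.1236] [0.53174304 0.14350711 0.19563   ]
shift [ 0.    -0.     0.118] [0.58160625 0.14290872 0.0886866 ]
```

jog_arm([
  [0, 0, 0, -0.011, -0.087, -0.049, 0.2],
  [0, 0, 0, -0.011, -0.087, -0.049, 0.2],
  [0, 0, 0, -0.011, -0.087, -0.049, 0.2],
  [0, 0, 0, -0.011, -0.087, -0.049, 0.2],
  [0, 0, 0, -0.011, -0.087, -0.049, 0.2],
])

```text
time_s: 0.6
ee_pos: [0.1417, 0.5315, 0.2054]
eef_rot: [3.141, 0.441, 3.132]
force: [1.4, 0.8, 0.6]
grip_width: 0.058
grip_force: 0.0
```

jog_arm([
  [-0.027, -0.028, 0.005, 0, 0, 0, 0.2],
  [-0.027, -0.028, 0.005, 0, 0, 0, 0.2],
  [-0.027, -0.028, 0.005, 0, 0, 0, 0.2],
  [-0.027, -0.028, 0.005, 0, 0, 0, 0.2],
  [-0.027, -0.028, 0.005, 0, 0, 0, 0.2],
])

```text
time_s: 1.1
ee_pos: [0.2737, 0.3885, 0.24]
eef_rot: [3.141, 0.437, 3.13]
force: [0.9, 0.7, -0.2]
grip_width: 0.0562
grip_force: 0.0
```

jog_arm([
  [-0.026, -0.028, 0.005, 0, 0, 0, 0.2],
  [-0.026, -0.028, 0.005, 0, 0, 0, 0.2],
  [-0.026, -0.028, 0.005, 0, 0, 0, 0.2],
  [-0.026, -0.028, 0.005, 0, 0, 0, 0.2],
  [-0.026, -0.028, 0.005, 0, 0, 0, 0.2],
])

```text
time_s: 1.6
ee_pos: [0.4005, 0.247, 0.2725]
eef_rot: [3.141, 0.438, 3.13]
force: [0.3, 0.1, -0.2]
grip_width: 0.0564
grip_force: 0.0
```

Run:
```python
from h import *
o,p,R=now(); print(p,o["grip_width"],o["qpos"].round(2),"turn",(R.inv()*R0).as_rotvec().round(4))
g=np.array([.574,.143,.105])
for q in(g+O*.10,g-O*.018):
    print("shift",R0.inv().apply(q-p).round(4),q); p=q
```

```text
[0.40046513 0.24695135 0.27249724] 0.05635207193696774 [ 0.62 -0.13  1.89 -0.29  1.04 -0.84] turn [0.0007 0.0013 0.0001]
shift [-0.0876 -0.1019  0.1257] [0.53174304 0.14350711 0.19563   ]
shift [ 0.    -0.     0.118] [0.58160625 0.14290872 0.0886866 ]
```

jog_arm([
  [-0.018, -0.02, 0.025, 0, 0, 0, 0.2],
  [-0.018, -0.02, 0.025, 0, 0, 0, 0.2],
  [-0.018, -0.02, 0.025, 0, 0, 0, 0.2],
  [-0.017, -0.021, 0.025, 0, 0, 0, 0.2],
  [-0.017, -0.021, 0.026, 0, 0, 0, 0.2],
])

```text
time_s: 2.1
ee_pos: [0.5325, 0.1436, 0.1946]
eef_rot: [3.141, 0.437, 3.129]
force: [-0.5, -0.3, 0.2]
grip_width: 0.0564
grip_force: 0.0
```

jog_arm([
  [0, 0, 0.02, 0, 0, 0, 0.2],
  [0, 0, 0.02, 0, 0, 0, 0.2],
  [0, 0, 0.02, 0, 0, 0, 0.2],
  [0, 0, 0.02, 0, 0, 0, 0.2],
  [0, 0, 0, 0, 0, 0, 0.2],
])

```text
time_s: 2.6
ee_pos: [0.5648, 0.144, 0.1202]
eef_rot: [-3.141, 0.433, 3.13]
force: [-1.1, -0.1, 0.2]
grip_width: 0.0564
grip_force: 0.0
```

Run:
```python
from h import *
o,p,R=now(); print(p,o["force"],"tip px",proj("scene",p),proj("top",p))
s=ctrl.camera("scene")[110:230,240:360,::-1]; t=ctrl.camera("top")[150:230,260:340,::-1]
cv2.imwrite("pics/a.png",np.hstack([cv2.resize(s,(400,400),interpolation=2),cv2.resize(t,(400,400),interpolation=2)]))
```

```text
[0.56484654 0.14403613 0.12022055] [-1.06689546 -0.12883593  0.18766581] tip px [297.5518201  167.70320213] [287.27757421 202.18998027]
```

View pics/a.png

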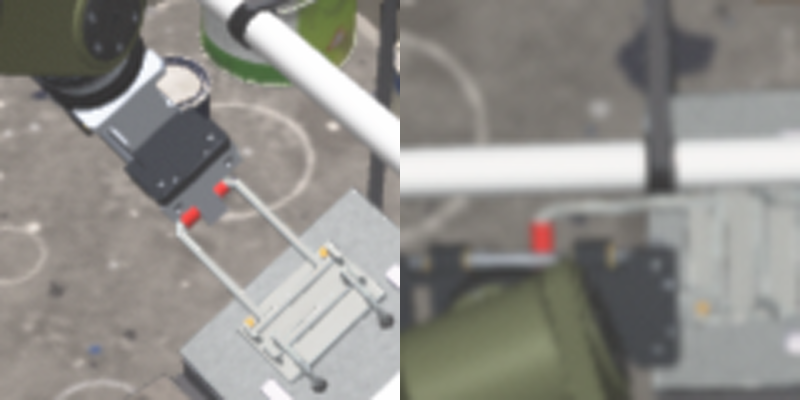

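Left half of the view: the finger sits inside the loop, with red bar showing evenly on both sides at (190,215) and (222,188). I descend and close.

jog_arm([
  [0, 0, 0.018, 0, 0, 0, 0.2],
  [0, 0, 0.017, 0, 0, 0, 0.2],
  [0, 0, 0, 0, 0, 0, -1],
  [0, 0, 0, 0, 0, 0, -1],
  [0, 0, 0, 0, 0, 0, -1],
], squeeze=15)

```text
time_s: 3.2
ee_pos: [0.5805, 0.1445, 0.0925]
eef_rot: [3.141, 0.439, 3.13]
force: [0.2, -0.6, 0.9]
grip_width: 0.0358
grip_force: 0.0
```

jog_arm([
  [0, 0, 0, 0, 0, 0, -1],
  [0, 0, 0, 0, 0, 0, -1],
])

```text
time_s: 3.4
ee_pos: [0.5804, 0.1444, 0.0919]
eef_rot: [3.141, 0.438, 3.13]
force: [0.5, -0.2, -0.4]
grip_width: 0.0199
grip_force: 0.0
```

```bash
cat > arc.py <<'E'
from h import *
import sys
# grasp point on circle about pivot axis; tool turn fraction f
a0,a1,n,f0,f1,r=[float(v) for v in sys.argv[1:7]]; n=int(n)
o,p,R=now(); print("TCP b",b(p).round(4),o["grip_width"],o["force"].round(1))
def pose(a,th): # a lever angle from the y axis, th tool turn about upslope
    g=r*(np.cos(a)*Y+np.sin(a)*O); Rt=Ro.from_rotvec(U*th)*R0; return g+Rt.apply([0,0,.0188]),Rt
P=[pose(a,t) for a,t in zip(np.linspace(a0,a1,n+1),np.linspace(f0,f1,n+1))]
for (x,A),(y,Bq) in zip(P,P[1:]): print([float(v) for v in np.r_[A.inv().apply(y-x).round(4),(A.inv()*Bq).as_rotvec().round(3)]])
E
python3 arc.py .145 1.275 15 0 .6 .111
```

```text
TCP b [-0.0006  0.1623  0.0159] 0.01989195219431096 [ 0.5 -0.2 -0.4]
[0.0, -0.0008, -0.0082, -0.04, 0.0, -0.0]
[-0.0, -0.0011, -0.0082, -0.04, -0.0, 0.0]
[-0.0, -0.0013, -0.0081, -0.04, 0.0, 0.0]
[-0.0, -0.0016, -0.008, -0.04, -0.0, -0.0]
[0.0, -0.0019, -0.0079, -0.04, 0.0, 0.0]
[-0.0, -0.0022, -0.0078, -0.04, -0.0, -0.0]
[0.0, -0.0025, -0.0077, -0.04, 0.0, 0.0]
[0.0, -0.0027, -0.0076, -0.04, -0.0, -0.0]
[-0.0, -0.003, -0.0075, -0.04, -0.0, 0.0]
[-0.0, -0.0033, -0.0073, -0.04, 0.0, 0.0]
[0.0, -0.0035, -0.0072, -0.04, -0.0, -0.0]
[0.0, -0.0038, -0.007, -0.04, 0.0, 0.0]
[0.0, -0.004, -0.0069, -0.04, -0.0, -0.0]
[0.0, -0.0043, -0.0067, -0.04, -0.0, 0.0]
[-0.0, -0.0045, -0.0065, -0.04, 0.0, 0.0]
```

jog_arm([
  [0, 0, 0.002, 0, 0, 0, -1],
  [0, 0, 0.002, 0, 0, 0, -1],
  [0, 0, 0, 0, 0, 0, -1],
], squeeze=15)

```text
time_s: 3.7
ee_pos: [0.5826, 0.1419, 0.0887]
eef_rot: [-3.139, 0.438, 3.129]
force: [-4.8, -23.8, 13.4]
grip_width: 0.0132
grip_force: 15.0
```

jog_arm([
  [0, -0.001, -0.008, -0.04, 0, 0, -1],
  [0, -0.001, -0.008, -0.04, 0, 0, -1],
  [0, -0.0015, -0.008, -0.04, 0, 0, -1],
])

```text
time_s: 4.0
ee_pos: [0.5725, 0.1386, 0.1097]
eef_rot: [3.021, 0.439, 3.129]
force: [7.1, -13.2, -6.9]
grip_width: 0.0134
grip_force: 15.0
```

jog_arm([
  [0, -0.0025, -0.008, -0.04, 0, 0, -1],
  [0, -0.003, -0.008, -0.04, 0, 0, -1],
  [0, -0.0022, -0.0078, -0.04, 0, 0, -1],
  [0, -0.0025, -0.0077, -0.04, 0, 0, -1],
  [0, -0.0027, -0.0076, -0.04, 0, 0, -1],
])

```text
time_s: 4.5
ee_pos: [0.5568, 0.1211, 0.1432]
eef_rot: [2.817, 0.44, 3.13]
force: [-1.5, 9.6, 4.3]
grip_width: 0.0133
grip_force: 15.0
```

Run:
```python
from h import *
o,p,R=now(); g=p+R.apply([0,0,-.0188]); d=b(g)-b([.5814,.0333,.0904]); print(d.round(4),np.hypot(d[1],d[2]),np.arctan2(d[2],d[1]),o["qpos"].round(2),o["force"].round(1),(R0.inv()*R).as_rotvec())
```

```text
[-0.001   0.0815  0.0765] 0.11177534959101568 0.7542138483182786 [-0.    0.19  1.91  0.53  0.67 -2.  ] [-1.5  9.6  4.3] [-0.32489352 -0.00314593 -0.00067474]
```

```bash
python3 arc.py .754 1.30 7 .325 .325 .111
```

```text
TCP b [-0.      0.1387  0.0723] 0.013281958296340952 [-1.5  9.6  4.3]
[-0.0, -0.0039, -0.0077, 0.0, 0.0, 0.0]
[-0.0, -0.0045, -0.0074, 0.0, 0.0, 0.0]
[0.0, -0.0051, -0.007, 0.0, 0.0, 0.0]
[0.0, -0.0056, -0.0066, 0.0, 0.0, 0.0]
[-0.0, -0.0061, -0.0062, 0.0, 0.0, 0.0]
[0.0, -0.0065, -0.0057, 0.0, 0.0, 0.0]
[-0.0, -0.007, -0.0051, 0.0, 0.0, 0.0]
```

jog_arm([
  [0, -0.004, -0.0077, 0, 0, 0, -1],
  [0, -0.0045, -0.0074, 0, 0, 0, -1],
  [0, -0.005, -0.007, 0, 0, 0, -1],
])

```text
time_s: 4.8
ee_pos: [0.5493, 0.1023, 0.1592]
eef_rot: [2.817, 0.439, 3.13]
force: [-9.8, 20.0, 18.5]
grip_width: 0.0133
grip_force: 15.0
```

jog_arm([
  [0, -0.0056, -0.0066, 0, 0, 0, -1],
  [0, -0.006, -0.006, 0, 0, 0, -1],
  [0, -0.0065, -0.0057, 0, 0, 0, -1],
])

```text
time_s: 5.1
ee_pos: [0.5442, 0.0791, 0.1701]
eef_rot: [2.817, 0.44, 3.131]
force: [-9.6, 12.2, 18.9]
grip_width: 0.0135
grip_force: 15.0
```

```bash
cat > st.py <<'E'
from h import *
o,p,R=now(); g=p+R.apply([0,0,-.0188]); d=b(g)-b([.5814,.0333,.0904]); print(d.round(4),np.hypot(d[1],d[2]),np.arctan2(d[2],d[1])-.145,o["qpos"].round(2),o["force"].round(1),(R0.inv()*R).as_rotvec(),b(p).round(4))
E
python3 st.py
```

```text
[-0.0006  0.0394  0.1059] 0.11303036654877392 1.0698991307163248 [-0.1   0.12  1.92  0.54  0.76 -2.06] [-9.6 12.2 18.9] [-0.32477159 -0.00384476 -0.00158229] [0.0004 0.0966 0.1017]
```

jog_arm([
  [0, -0.0065, -0.006, 0, 0, 0, -1],
  [0, -0.006, -0.005, 0, 0, 0, -1],
])

```text
time_s: 5.3
ee_pos: [0.5404, 0.0646, 0.1737]
eef_rot: [2.816, 0.436, 3.13]
force: [7.8, 36.2, -9.7]
grip_width: 0.0227
grip_force: 15.0
```

```bash
python3 st.py
```

```text
[-0.0023  0.0248  0.1108] 0.11350129339916055 1.2058098818606986 [-0.13  0.11  1.92  0.54  0.79 -2.09] [ 7.8 36.2 -9.7] [-0.32629258  0.00033058 -0.00045532] [-0.0014  0.082   0.1065]
```

jog_arm([
  [0, 0, 0, 0, 0, 0, 0.2],
  [0, 0, 0, 0, 0, 0, 0.2],
  [0, 0, 0, 0, 0, 0, 0.2],
  [0, 0, 0, 0, 0, 0, 0.2],
])

```text
time_s: 5.7
ee_pos: [0.5411, 0.0618, 0.1731]
eef_rot: [2.821, 0.438, 3.13]
force: [-0.5, -0.7, 0.2]
grip_width: 0.0512
grip_force: 0.0
```

jog_arm([
  [0, 0, -0.015, 0, 0, 0, 0.2],
  [0, 0, -0.02, 0, 0, 0, 0.2],
  [0, 0, -0.025, 0, 0, 0, 0.2],
  [0, 0, -0.025, 0, 0, 0, 0.2],
  [0, 0, 0, 0, 0, 0, 0.2],
])

```text
time_s: 6.2
ee_pos: [0.507, 0.0347, 0.2488]
eef_rot: [2.822, 0.442, 3.129]
force: [0.1, 0.6, 0.1]
grip_width: 0.0561
grip_force: 0.0
```

```bash
python3 st.py
python3 - <<'E'
from h import *
for n in("scene","top"):
    im=ctrl.camera(n); m=mask(n,im,"red"); m[:140]=0;m[240:]=0;m[:,:270]=0;m[:,360:]=0
    print(n,m.sum(),np.argwhere(m).mean(0)[::-1] if m.any() else None)
    cv2.imwrite(f"pics/{n}1.png",im[...,::-1])
s=cv2.imread("pics/scene1.png")[100:310,240:450]; t=cv2.imread("pics/top1.png")[120:260,260:450]
cv2.imwrite("pics/b.png",np.hstack([cv2.resize(s,(400,400),interpolation=2),cv2.resize(t,(400,400),interpolation=2)]))
E
```

```text
[-0.0006 -0.0054  0.1929] 0.19295960334855172 1.4538933310610767 [-0.21 -0.05  1.9   0.49  0.98 -2.06] [0.1 0.6 0.1] [-0.31924872 -0.00551075 -0.0003601 ] [0.0004 0.0517 0.1886]
scene 0 None
top 24 [312.625      204.08333333]
```

View pics/b.png

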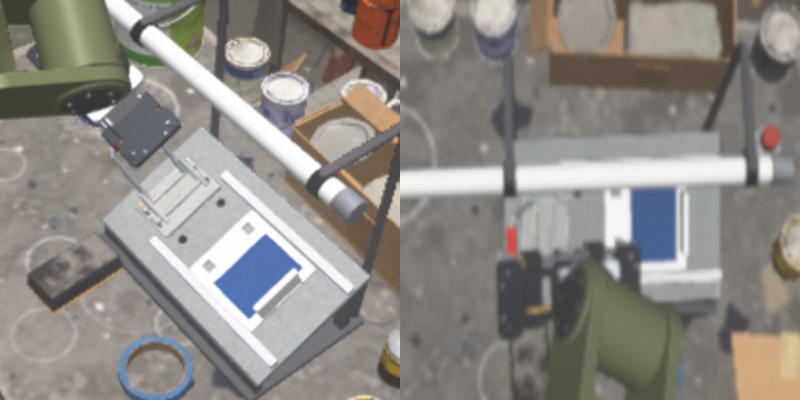

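Lever is up: red bar at about (511,240) right half, and the rings have left the channel (holes visible at (183,240) and (221,203)). Moving to the lip.

Run:
```python
from h import *
o,p,R=now(); print("turn",(R.inv()*R0).as_rotvec().round(4))
l=np.array([.573,-.190,.097])
for q in(l+O*.10,l-O*.014):
    print("shift",R0.inv().apply(q-p).round(4),b(q).round(4)); p=q
```

```text
turn [ 3.203e-01  1.600e-03 -2.000e-04]
shift [ 0.0004 -0.2246  0.0641] [-0.0015 -0.1721  0.122 ]
shift [-0.     0.     0.114] [-0.0015 -0.1721  0.008 ]
```

jog_arm([
  [0, -0.02, 0, 0.064, 0, 0, 0.2],
  [0, -0.01, 0, 0.064, 0, 0, 0.2],
  [0, 0, 0, 0.064, 0, 0, 0.2],
  [0, 0, 0, 0.064, 0, 0, 0.2],
  [0, 0, 0, 0.064, 0, 0, 0.2],
])

```text
time_s: 6.8
ee_pos: [0.5101, 0.0072, 0.2367]
eef_rot: [-3.14, 0.436, 3.13]
force: [0.4, 0.0, -0.0]
grip_width: 0.0563
grip_force: 0.0
```

jog_arm([
  [0, -0.037, 0, 0, 0, 0, 0.2],
  [0, -0.037, 0, 0, 0, 0, 0.2],
  [0, -0.037, 0, 0, 0, 0, 0.2],
  [0, -0.037, 0, 0, 0, 0, 0.2],
  [0, -0.037, 0, 0, 0, 0, 0.2],
])

```text
time_s: 7.3
ee_pos: [0.5078, -0.1792, 0.2364]
eef_rot: [3.14, 0.436, 3.13]
force: [1.1, 0.5, -0.1]
grip_width: 0.0559
grip_force: 0.0
```

Run:
```python
from h import *
Q={}
for n in("scene","top"):
    im=ctrl.camera(n); m=mask(n,im,"red"); m[:120]=0;m[240:]=0;m[:,:270]=0;m[:,360:]=0
    m=m.astype(np.uint8); k,l,st,ce=cv2.connectedComponentsWithStats(m)
    if k>1: i=1+np.argmax(st[1:,4]); print(n,st[i],ce[i]); Q[n]=ce[i]
    cv2.imwrite(f"pics/{n}2.png",im[...,::-1])
if len(Q)==2:
    X,e=tri(Q["scene"],Q["top"]); d=b(X)-b([.5814,.0333,.0904]); print(X,e,d,np.hypot(d[1],d[2]),np.arctan2(d[2],d[1])-.145)
    for a in (1,1.05,1.13): print(a,[proj(n,np.array([.5795,.0325,.0910])+.111*(np.cos(a+.145)*Y+np.sin(a+.145)*O)).round(1) for n in Q])
o,p,R=now(); print("turn",(R.inv()*R0).as_rotvec().round(4))
l=np.array([.573,-.190,.097])
for q in(l+O*.04,l-O*.014):
    print("shift",R0.inv().apply(q-p).round(4),b(q).round(4)); p=q
```

```text
top [311 201   4  13  43] [312.6744186  207.27906977]
turn [ 0.0001 -0.001  -0.0029]
shift [-0.0005 -0.0081  0.1137] [-0.0015 -0.1721  0.062 ]
shift [-0.    -0.     0.054] [-0.0015 -0.1721  0.008 ]
```

jog_arm([
  [0, -0.004, 0.02, 0, 0, 0, 0.2],
  [0, -0.004, 0.025, 0, 0, 0, 0.2],
  [0, 0, 0.025, 0, 0, 0, 0.2],
  [0, 0, 0.023, 0, 0, 0, 0.2],
  [0, 0, 0.01, 0, 0, 0, 0.2],
])

```text
time_s: 7.9
ee_pos: [0.5512, -0.1853, 0.1414]
eef_rot: [3.139, 0.434, 3.13]
force: [0.6, -0.8, -0.5]
grip_width: 0.0565
grip_force: 0.0
```

Run:
```python
from h import *
Q={}
for n in("scene","top"):
    im=ctrl.camera(n); m=mask(n,im,"red"); m[:120]=0;m[240:]=0;m[:,:270]=0;m[:,360:]=0
    m=m.astype(np.uint8); k,l,st,ce=cv2.connectedComponentsWithStats(m)
    if k>1: i=1+np.argmax(st[1:,4]); print(n,st[i],ce[i]); Q[n]=ce[i]
    cv2.imwrite(f"pics/{n}3.png",im[...,::-1])
for a in (0,1,1.05,1.13,1.2): print(a,[proj(n,np.array([.5795,.0325,.0910])+.111*(np.cos(a+.145)*Y+np.sin(a+.145)*O)).round(1) for n in("scene","top")])
s=cv2.imread("pics/scene3.png")[140:300,270:430]; t=cv2.imread("pics/top3.png")[150:250,300:440]
cv2.imwrite("pics/c.png",np.hstack([cv2.resize(s,(400,400),interpolation=2),cv2.resize(t,(400,400),interpolation=2)]))
print(now()[1])
```

```text
top [311 201   4  13  43] [312.6744186  207.51162791]
0 [array([300.9, 170.5]), array([288.1, 200.4])]
1 [array([303.5, 169.1]), array([308. , 205.4])]
1.05 [array([304.4, 169.8]), array([309.7, 205.6])]
1.13 [array([306. , 171.2]), array([312.5, 205.7])]
1.2 [array([307.5, 172.6]), array([315.1, 205.7])]
[ 0.55113069 -0.1856377   0.14275098]
```

View pics/c.png

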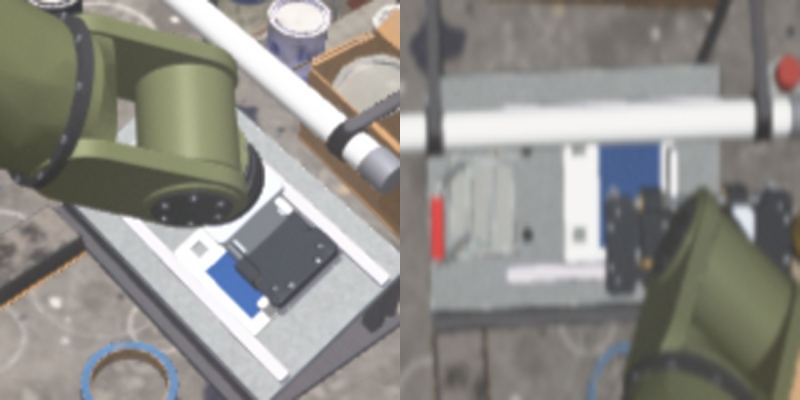

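Lever at top-view u 312.7, which matches the prediction for 1.13 rad. Lip top shows at right crop x≈672; I check its y there and descend.

Run:
```python
from h import *
im=cv2.imread("pics/top0.png").astype(int)
g=im.min(2)[188:207,384:402]; print(g.mean(0).round(0))
st=np.array([.5857,-.018,.0777])
for u in(391,392,393,394,395,396,397): X=cast("top",(u,198),st+O*.038,O); print(u,X.round(4),b(X)[1].round(4))
for s in((414,448),(503,370),(420,465),(508,385)): X=cast("scene",S(*s),st+O*.038,O);print(s,X.round(4),b(X).round(4))
```

```text
[ 74.  74.  74.  74.  74.  79. 110. 174. 206. 162. 177. 225. 222. 176.
 155. 154. 153. 153.]
391 [ 0.567  -0.1768  0.1118] -0.159
392 [ 0.5669 -0.1799  0.1117] -0.1621
393 [ 0.5667 -0.183   0.1117] -0.1652
394 [ 0.5666 -0.1861  0.1117] -0.1683
395 [ 0.5665 -0.1892  0.1116] -0.1714
396 [ 0.5664 -0.1923  0.1116] -0.1745
397 [ 0.5663 -0.1954  0.1116] -0.1776
(414, 448) [ 0.5359 -0.1895  0.0974] [-0.0349 -0.1721  0.038 ]
(503, 370) [ 0.5973 -0.1934  0.126 ] [ 0.0329 -0.1753  0.038 ]
(420, 465) [ 0.5318 -0.1995  0.0955] [-0.0393 -0.1822  0.038 ]
(508, 385) [ 0.5933 -0.2021  0.1242] [ 0.0286 -0.184   0.038 ]
```

jog_arm([
  [0, -0.004, 0.02, 0, 0, 0, 0.2],
  [0, 0, 0.02, 0, 0, 0, 0.2],
  [0, 0, 0.01, 0, 0, 0, 0.2],
  [0, 0, 0.008, 0, 0, 0, 0.2],
  [0, 0, 0, 0, 0, 0, -1],
], squeeze=8)

```text
time_s: 8.5
ee_pos: [0.5759, -0.1907, 0.092]
eef_rot: [3.141, 0.437, 3.13]
force: [0.8, 0.8, 0.7]
grip_width: 0.0516
grip_force: 0.0
```

jog_arm([
  [0, 0, 0, 0, 0, 0, -1],
  [0, 0, 0, 0, 0, 0, -1],
  [0, 0, 0, 0, 0, 0, -1],
  [0, 0, 0, 0, 0, 0, -1],
  [0, 0, 0, 0, 0, 0, -1],
])

```text
time_s: 9.0
ee_pos: [0.5759, -0.1909, 0.0923]
eef_rot: [3.141, 0.438, 3.13]
force: [0.3, -0.5, -0.6]
grip_width: 0.0117
grip_force: 0.0
```

```bash
python3 st.py
```

```text
[-0.0018 -0.2243  0.0218] 0.22536052255274536 2.8999077733189957 [-0.46  0.35  1.8   0.33  0.61 -2.26] [ 0.3 -0.5 -0.6] [-4.87573996e-04 -1.24282184e-03  8.30862576e-06] [-0.0008 -0.1731  0.0165]
```

jog_arm([
  [0, 0, 0, 0, 0, 0, -1],
  [0, 0, 0, 0, 0, 0, -1],
  [0, 0.01, 0, 0, 0, 0, -1],
  [0, 0.01, 0, 0, 0, 0, -1],
  [0, 0.01, 0, 0, 0, 0, -1],
])

```text
time_s: 9.5
ee_pos: [0.5763, -0.16, 0.0924]
eef_rot: [3.141, 0.438, 3.13]
force: [-1.9, -2.2, 2.1]
grip_width: 0.0087
grip_force: 8.0
```

jog_arm([
  [0, 0.01, 0, 0, 0, 0, -1],
  [0, 0.008, 0, 0, 0, 0, -1],
  [0, 0.003, 0, 0, 0, 0, -1],
])

```text
time_s: 9.8
ee_pos: [0.5766, -0.1388, 0.0924]
eef_rot: [3.141, 0.438, 3.131]
force: [-3.2, -4.2, 3.9]
grip_width: 0.0089
grip_force: 8.0
```

jog_arm([
  [0, 0.002, 0, 0, 0, 0, -1],
  [0, 0.002, 0, 0, 0, 0, -1],
])

```text
time_s: 10.0
ee_pos: [0.5767, -0.1355, 0.0924]
eef_rot: [3.141, 0.438, 3.13]
force: [-3.1, -3.7, 6.3]
grip_width: 0.0087
grip_force: 8.0
```

jog_arm([
  [0, 0.001, 0, 0, 0, 0, -1],
  [0, 0.001, 0, 0, 0, 0, -1],
])

```text
time_s: 10.2
ee_pos: [0.5768, -0.1338, 0.0925]
eef_rot: [-3.141, 0.438, 3.13]
force: [-0.2, -12.9, 2.6]
grip_width: 0.0094
grip_force: 8.0
```

jog_arm([
  [0, 0.001, 0, 0, 0, 0, -1],
  [0, 0, 0, 0, 0, 0, -1],
])

```text
time_s: 10.4
ee_pos: [0.5769, -0.1338, 0.0925]
eef_rot: [-3.14, 0.439, 3.13]
force: [-0.1, -13.4, 2.5]
grip_width: 0.0091
grip_force: 8.0
```

jog_arm([
  [0, 0.001, 0, 0, 0, 0, -1],
  [0, 0, 0, 0, 0, 0, -1],
])

```text
time_s: 10.6
ee_pos: [0.5769, -0.133, 0.0925]
eef_rot: [-3.14, 0.439, 3.13]
force: [-1.8, -16.1, 3.1]
grip_width: 0.0103
grip_force: 8.0
```

jog_arm([
  [0, 0, 0, 0, 0, 0, 0],
  [0, 0, 0, 0, 0, 0, 0],
  [0, 0, 0, 0, 0, 0, 0],
  [0, 0, -0.01, 0, 0, 0, 0],
  [0, 0, -0.02, 0, 0, 0, 0],
])

```text
time_s: 11.1
ee_pos: [0.5631, -0.1312, 0.1188]
eef_rot: [3.14, 0.435, 3.13]
force: [0.7, 0.3, -0.5]
grip_width: 0.0456
grip_force: 0.0
```

jog_arm([
  [0, 0, -0.035, 0, 0, 0, 0.2],
  [0, 0, -0.035, 0, 0, 0, 0.2],
  [0, 0, -0.035, 0, 0, 0, 0.2],
  [0, 0, -0.035, 0, 0, 0, 0.2],
  [0, 0, 0, 0, 0, 0, 0.2],
])

```text
time_s: 11.6
ee_pos: [0.5045, -0.1314, 0.2512]
eef_rot: [-3.139, 0.444, 3.131]
force: [0.7, -0.8, -0.4]
grip_width: 0.0565
grip_force: 0.0
```

```bash
python3 st.py
python3 - <<'E'
from h import *
for n in("scene","top"): cv2.imwrite(f"pics/{n}4.png",ctrl.camera(n)[...,::-1])
s=cv2.imread("pics/scene4.png")[140:300,270:430]; t=cv2.imread("pics/top4.png")[150:250,300:440]
cv2.imwrite("pics/d.png",np.hstack([cv2.resize(s,(400,400),interpolation=2),cv2.resize(t,(400,400),interpolation=2)]))
E
```

```text
[-0.     -0.1656  0.1962] 0.25675364993035443 2.126710396405102 [-0.41 -0.04  1.86  0.21  0.92 -2.06] [ 0.7 -0.8 -0.4] [ 0.0020627  -0.00770398 -0.00099392] [ 0.001  -0.1144  0.191 ]
```

View pics/d.png

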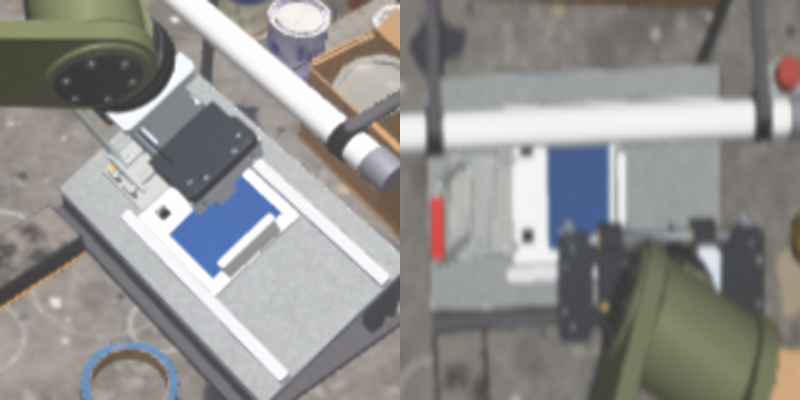

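Panel is home: its holes sit over the dark ring sockets at (527,150) and (527,235), and the lever is still up. Back to the grip.

```bash
python3 - <<'E'
from h import *
o,p,R=now(); R1=Ro.from_rotvec(U*.32)*R0; print("turn",(R.inv()*R1).as_rotvec().round(4))
for q in(np.array([.507,.0347,.2488]),np.array([.5411,.0625,.1731])):
    print("R0 shift",R0.inv().apply(q-p).round(4),"R1 shift",R1.inv().apply(q-p).round(4)); p=q
E
python3 arc.py 1.275 .145 15 .32 0 .1115
```

```text
turn [-0.32    0.0024  0.0006]
R0 shift [-0.0013  0.1658 -0.0015] R1 shift [-0.0013  0.1578  0.0507]
R0 shift [0.0014 0.0282 0.0829] R1 shift [0.0014 0.0007 0.0875]
TCP b [-0.0009 -0.114   0.1871] 0.05627530380697014 [-0.6  0.5 -0.6]
[-0.0, 0.0063, 0.0051, 0.021, -0.0, 0.0]
[0.0, 0.006, 0.0055, 0.021, -0.0, 0.0]
[0.0, 0.0057, 0.0058, 0.021, -0.0, 0.0]
[0.0, 0.0054, 0.0061, 0.021, 0.0, 0.0]
[-0.0, 0.005, 0.0064, 0.021, -0.0, 0.0]
[0.0, 0.0047, 0.0067, 0.021, -0.0, 0.0]
[-0.0, 0.0043, 0.007, 0.021, -0.0, -0.0]
[-0.0, 0.0039, 0.0072, 0.021, 0.0, 0.0]
[0.0, 0.0035, 0.0074, 0.021, -0.0, -0.0]
[0.0, 0.0031, 0.0076, 0.021, -0.0, 0.0]
[-0.0, 0.0027, 0.0078, 0.021, -0.0, -0.0]
[0.0, 0.0023, 0.008, 0.021, 0.0, 0.0]
[-0.0, 0.0018, 0.0081, 0.021, -0.0, -0.0]
[0.0, 0.0014, 0.0082, 0.021, 0.0, 0.0]
[-0.0, 0.0009, 0.0083, 0.021, -0.0, 0.0]
```

jog_arm([
  [0, 0.034, 0, 0, 0, 0, 0.2],
  [0, 0.034, 0, 0, 0, 0, 0.2],
  [0, 0.033, 0, 0, 0, 0, 0.2],
  [0, 0.033, 0, 0, 0, 0, 0.2],
  [0, 0.032, 0, 0, 0, 0, 0.2],
])

```text
time_s: 12.2
ee_pos: [0.5061, 0.0364, 0.2449]
eef_rot: [3.141, 0.435, 3.13]
force: [0.8, 0.5, -0.4]
grip_width: 0.0561
grip_force: 0.0
```

jog_arm([
  [0, 0, 0, -0.064, 0, 0, 0.2],
  [0, 0, 0, -0.064, 0, 0, 0.2],
  [0, 0, 0, -0.064, 0, 0, 0.2],
  [0, 0, 0, -0.064, 0, 0, 0.2],
  [0, 0, 0, -0.064, 0, 0, 0.2],
])

```text
time_s: 12.7
ee_pos: [0.5063, 0.0351, 0.245]
eef_rot: [2.818, 0.436, 3.13]
force: [-0.1, -0.5, 1.2]
grip_width: 0.0564
grip_force: 0.0
```

```bash
python3 st.py
python3 - <<'E'
from h import *
o,p,R=now(); print(R.inv().apply(np.array([.5411,.0625,.1731])-p),p)
E
```

```text
[-0.0027 -0.005   0.1897] 0.18976854636667184 1.4523966153496435 [-0.22 -0.04  1.91  0.49  0.98 -2.06] [-0.1 -0.5  1.2] [-3.23747362e-01  5.80189998e-04  1.07239749e-04] [-0.0018  0.0522  0.1855]
[-0.0008559   0.00096741  0.08444507] [0.50633232 0.0351343  0.24503723]
```

jog_arm([
  [0, 0, 0.025, 0, 0, 0, 0.2],
  [0, 0, 0.025, 0, 0, 0, 0.2],
  [0, 0, 0.02, 0, 0, 0, 0.2],
  [0, 0.001, 0.014, 0, 0, 0, 0.2],
  [0, 0, 0, 0, 0, 0, -1],
], squeeze=15)

```text
time_s: 13.2
ee_pos: [0.5396, 0.0626, 0.1713]
eef_rot: [2.82, 0.432, 3.13]
force: [-0.6, -0.4, 0.2]
grip_width: 0.0515
grip_force: 0.0
```

jog_arm([
  [0, 0, 0, 0, 0, 0, -1],
  [0, 0, 0, 0, 0, 0, -1],
  [0, 0, 0, 0, 0, 0, -1],
  [0, 0, 0, 0, 0, 0, -1],
  [0, 0, 0, 0, 0, 0, -1],
])

```text
time_s: 13.7
ee_pos: [0.54, 0.0648, 0.1759]
eef_rot: [2.815, 0.437, 3.13]
force: [-3.3, 29.1, 9.4]
grip_width: 0.0213
grip_force: 15.0
```

```bash
python3 st.py
```

```text
[-0.0017  0.0249  0.1129] 0.11567062394848764 1.2084336204724708 [-0.13  0.11  1.92  0.54  0.79 -2.09] [-3.3 29.1  9.4] [-0.32661208 -0.00085194 -0.00041298] [-0.0008  0.0822  0.1087]
```

jog_arm([
  [0, 0.006, 0.0, 0, 0, 0, -1],
  [0, 0.006, 0.003, 0.02, 0, 0, -1],
  [0, 0.006, 0.0055, 0.02, 0, 0, -1],
])

```text
time_s: 14.0
ee_pos: [0.5419, 0.0812, 0.1726]
eef_rot: [2.862, 0.439, 3.129]
force: [-1.6, -4.1, 0.4]
grip_width: 0.0133
grip_force: 15.0
```

```bash
python3 st.py
```

```text
[-0.0017  0.0422  0.1095] 0.11738998683244589 1.0577433161196166 [-0.07  0.11  1.92  0.46  0.74 -1.97] [-1.6 -4.1  0.4] [-2.79007810e-01 -2.22139005e-03 -8.89499061e-05] [-0.0007  0.0987  0.105 ]
```

```bash
python3 arc.py 1.21 .145 14 .28 0 .111
```

```text
TCP b [-0.0007  0.0987  0.105 ] 0.013294481363833507 [-1.6 -4.1  0.4]
[0.0, 0.0062, 0.0053, 0.02, 0.0, 0.0]
[-0.0, 0.0059, 0.0057, 0.02, -0.0, -0.0]
[-0.0, 0.0056, 0.006, 0.02, -0.0, -0.0]
[0.0, 0.0052, 0.0063, 0.02, 0.0, 0.0]
[-0.0, 0.0049, 0.0066, 0.02, -0.0, -0.0]
[0.0, 0.0045, 0.0069, 0.02, -0.0, 0.0]
[0.0, 0.0041, 0.0072, 0.02, 0.0, 0.0]
[-0.0, 0.0037, 0.0074, 0.02, -0.0, 0.0]
[0.0, 0.0032, 0.0076, 0.02, 0.0, -0.0]
[-0.0, 0.0028, 0.0078, 0.02, -0.0, 0.0]
[0.0, 0.0024, 0.008, 0.02, 0.0, -0.0]
[-0.0, 0.0019, 0.0081, 0.02, -0.0, -0.0]
[-0.0, 0.0015, 0.0082, 0.02, 0.0, 0.0]
[-0.0, 0.001, 0.0083, 0.02, -0.0, -0.0]
```

jog_arm([
  [0, 0.006, 0.0053, 0.02, 0, 0, -1],
  [0, 0.006, 0.0057, 0.02, 0, 0, -1],
  [0, 0.0055, 0.006, 0.02, 0, 0, -1],
  [0, 0.005, 0.0063, 0.02, 0, 0, -1],
])

```text
time_s: 14.4
ee_pos: [0.5495, 0.1085, 0.1569]
eef_rot: [2.943, 0.438, 3.129]
force: [1.8, -7.0, -4.4]
grip_width: 0.0135
grip_force: 15.0
```

jog_arm([
  [0, 0.005, 0.0066, 0.02, 0, 0, -1],
  [0, 0.0045, 0.007, 0.02, 0, 0, -1],
  [0, 0.004, 0.0072, 0.02, 0, 0, -1],
  [0, 0.0037, 0.0074, 0.02, 0, 0, -1],
])

```text
time_s: 14.8
ee_pos: [0.5603, 0.1293, 0.1339]
eef_rot: [3.024, 0.438, 3.129]
force: [4.1, -17.0, -6.4]
grip_width: 0.0137
grip_force: 15.0
```

```bash
python3 st.py
```

```text
[-0.0018  0.0935  0.0675] 0.1153567796073283 0.4805513102401786 [ 0.14  0.21  1.88  0.09  0.6  -1.51] [  4.1 -17.   -6.4] [-1.17760513e-01 -1.28656658e-03  4.09362575e-05] [-0.0009  0.147   0.0625]
```

jog_arm([
  [0, 0.001, 0.0076, 0.02, 0, 0, -1],
  [0, 0.001, 0.0078, 0.02, 0, 0, -1],
  [0, 0.0015, 0.008, 0.02, 0, 0, -1],
  [0, 0.0015, 0.008, 0.02, 0, 0, -1],
])

```text
time_s: 15.2
ee_pos: [0.5732, 0.1397, 0.1069]
eef_rot: [3.1, 0.438, 3.129]
force: [-5.3, 10.9, 2.8]
grip_width: 0.0137
grip_force: 15.0
```

jog_arm([
  [0, 0.001, 0.008, 0.02, 0, 0, -1],
  [0, 0.001, 0.008, 0.02, 0, 0, -1],
])

```text
time_s: 15.4
ee_pos: [0.5803, 0.1418, 0.0929]
eef_rot: [3.14, 0.439, 3.13]
force: [-10.9, -3.6, 19.7]
grip_width: 0.0137
grip_force: 15.0
```

```bash
python3 st.py
```

```text
[-0.0011  0.1084  0.0221] 0.1106428521227119 0.05565832965201539 [ 0.22  0.33  1.84 -0.19  0.55 -1.2 ] [-10.9  -3.6  19.7] [-0.00135355 -0.00306282 -0.000285  ] [-0.0002  0.1597  0.0168]
```

jog_arm([
  [0, 0, 0.002, 0, 0, 0, -1],
  [0, 0, 0.001, 0, 0, 0, -1],
])

```text
time_s: 15.6
ee_pos: [0.582, 0.1416, 0.091]
eef_rot: [3.139, 0.44, 3.13]
force: [-12.3, 7.3, 16.0]
grip_width: 0.0137
grip_force: 15.0
```

jog_arm([
  [0, 0, 0, 0, 0, 0, 0],
  [0, 0, 0, 0, 0, 0, 0],
  [0, 0, 0, 0, 0, 0, 0],
  [0, 0, -0.02, 0, 0, 0, 0],
  [0, 0, -0.025, 0, 0, 0, 0],
])

```text
time_s: 16.1
ee_pos: [0.5615, 0.1404, 0.1293]
eef_rot: [-3.141, 0.435, 3.129]
force: [0.6, 0.3, -0.3]
grip_width: 0.0464
grip_force: 0.0
```

jog_arm([
  [0, 0, -0.015, 0, 0, 0, -1],
  [0, 0, 0, 0, 0, 0, -1],
  [0, 0, 0, 0, 0, 0, -1],
  [0, 0, 0, 0, 0, 0, -1],
  [0, 0, 0, 0, 0, 0, -1],
])

```text
time_s: 16.6
ee_pos: [0.5557, 0.1407, 0.1424]
eef_rot: [3.141, 0.436, 3.13]
force: [-0.6, 0.1, 0.1]
grip_width: 0.0104
grip_force: 0.0
```

```bash
python3 st.py
python3 - <<'E'
from h import *
o,p,R=now(); q=np.array([.574,.1405,.105])+O*.007; print(R.inv().apply(q-p),o["grip_width"])
E
```

```text
[-0.0024  0.1071  0.0773] 0.1321177387747274 0.48037693768953527 [ 0.23  0.21  1.86 -0.17  0.66 -1.22] [-0.6  0.1  0.1] [-2.15865078e-04  4.16624949e-04 -4.40148628e-05] [-0.0015  0.1584  0.0721]
[-7.59354839e-04 -2.15530440e-05  3.46401761e-02] 0.010418713012519655
```

jog_arm([
  [0, 0, 0.01, 0, 0, 0, -1],
  [0, 0, 0.01, 0, 0, 0, -1],
  [0, 0, 0.007, 0, 0, 0, -1],
  [0, 0, 0.003, 0, 0, 0, -1],
  [0, 0, 0.001, 0, 0, 0, -1],
])

```text
time_s: 17.1
ee_pos: [0.569, 0.1406, 0.1147]
eef_rot: [3.141, 0.436, 3.13]
force: [0.6, 0.2, 0.4]
grip_width: 0.0004
grip_force: 0.0
```

jog_arm([
  [0, 0, 0.001, 0, 0, 0, -1],
  [0, 0, 0.001, 0, 0, 0, -1],
  [0, 0, 0.001, 0, 0, 0, -1],
])

```text
time_s: 17.4
ee_pos: [0.5702, 0.1408, 0.1137]
eef_rot: [3.141, 0.438, 3.13]
force: [-19.1, -1.4, 21.5]
grip_width: 0.0007
grip_force: 13.4
```

```bash
python3 st.py
```

```text
[-0.0015  0.1074  0.0452] 0.11651241151209359 0.25334580389125094 [ 0.23  0.28  1.85 -0.18  0.6  -1.21] [-19.1  -1.4  21.5] [-7.37272958e-04 -1.69789343e-03 -1.49532963e-05] [-0.0006  0.1586  0.04  ]
```

jog_arm([
  [0, 0, -0.02, 0, 0, 0, -1],
  [0, 0, -0.03, 0, 0, 0, -1],
  [0.01, 0, -0.035, 0, 0, 0, -1],
  [0.03, 0.03, -0.03, 0, 0, 0, -1],
  [0.03, 0.03, -0.03, 0, 0, 0, -1],
])

```text
time_s: 17.9
ee_pos: [0.4481, 0.1997, 0.2145]
eef_rot: [3.14, 0.439, 3.127]
force: [-0.2, 0.6, 1.0]
grip_width: 0.0001
grip_force: 0.0
```

jog_arm([
  [0.035, 0.03, 0, 0, 0, 0, -1],
  [0.035, 0.03, 0, 0, 0, 0, -1],
  [0.035, 0.03, 0, 0, 0, 0, -1],
  [0.035, 0.03, 0, 0, 0, 0, -1],
  [0, 0, 0, 0, 0, 0, -1],
])

```text
time_s: 18.4
ee_pos: [0.3204, 0.3237, 0.1527]
eef_rot: [-3.141, 0.436, 3.135]
force: [0.1, 0.1, -0.8]
grip_width: 0.0006
grip_force: 0.0
```

Run:
```python
from h import *
for n in("scene","top"):
    im=ctrl.camera(n); m=mask(n,im,"red"); m[:140]=0;m[215:]=0;m[:,:280]=0;m[:,325:]=0
    print(n,m.sum(),np.argwhere(m).mean(0)[::-1] if m.any() else None)
    cv2.imwrite(f"pics/{n}5.png",im[...,::-1])
s=cv2.imread("pics/scene5.png")[110:310,270:470]; t=cv2.imread("pics/top5.png")[150:250,280:440]
cv2.imwrite("pics/e.png",np.hstack([cv2.resize(s,(480,480),interpolation=2),cv2.resize(t,(320,480),interpolation=2)]))
```

```text
scene 70 [300.35714286 170.75714286]
top 46 [288.  201.5]
```

View pics/e.png

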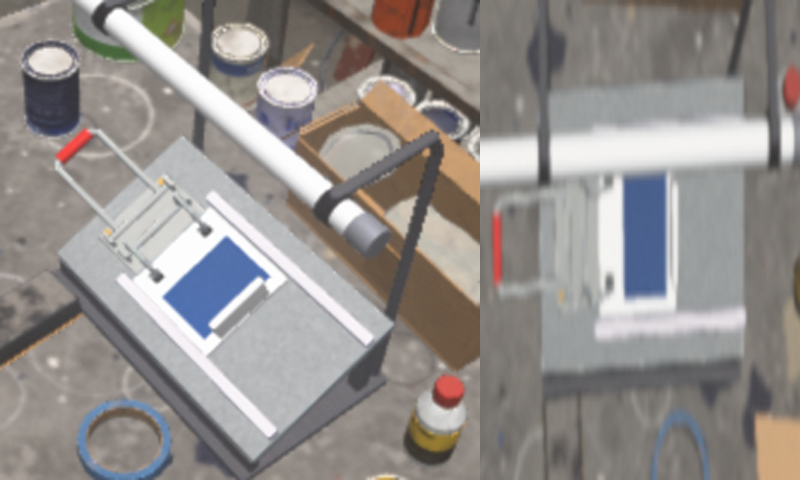

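The lever is back at its start pixels (scene 300.4,170.7; top 288.0,201.5). The ring tips pass through the panel's holes at (157,274) and (207,229), the panel is against the stop, and the surrounding things in view are undisturbed.

```bash
python3 -c "
from station import ctrl
print(ctrl.hand_in())"
```

```text
the job is handed in; nothing more can be done
None
```

The job is done and handed in: I lifted the lever fully, slid the panel home to the stop, and pressed the lever down so the rings closed through its holes, finishing at about 18 s with the robot clear of everything.

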